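Swing the rack tube into line on the jig plate

ROBOT

A 6-joint arm with a two-finger parallel gripper is mounted at the origin on the work surface. World frame = base frame: x ahead of the robot, y to its left, z up, the work surface at z = 0. Lengths are in m, angles in degrees, forces in N, time in s.
With the tool pointing down it reaches from about 0.375 to 0.975 m from the base axis. Payload 3.8 kg.
Tool frame: the origin (TCP) lies at the centre of the arm's flange, where the gripper is bolted on; the fingertips stand 173 mm ahead of it and the grasp point (between the pads) lies 155 mm ahead of it (arm.tip_extent is the distance from the TCP to the fingertips, in m); y points along the fingers, z is the direction in which the jaws open and shut, and the axes are right-handed (so a half turn about y gives the same grasp; the last joint's range is limited). The gripper opens to 85 mm and grips with 20 to 120 N. Pads are 22 mm wide; open, the fingers measure 114 mm over their backs; the gripper's body (76 mm by 85 mm) begins 54 mm behind the grasp point. The pads swing forward as they close: fully open they stand 13 mm farther back than shut.
Start: joints at [-69.208, 15.12, 91.902, -0, 72.978, -2.114], TCP at [0.263, -0.622, 0.405] pointing down, gripper open.
Joint ranges: [-150.88, 150.88], [-54.13, 125.18], [17.81, 147.31], [-75.09, 255.09], [0, 152.58], [-146.25, 146.25]. Speed limits (degrees/s): [147.25, 147.25, 180, 180, 180, 180].

INTERFACE

Orientations are given as a 3x3 rotation matrix whose columns are the frame's x, y, z axes.
In Python, from cell import readout, optics, workorder, nets, arm gives the robot as it stands.
- The arm moves only by the shell command python3 -m crank 'ROWS'. ROWS is JSON, a list that holds one entry, the list of rows, each a list of 7 numbers: the shift along the tool's x, y, z in cm, then the turn, a rotation vector about the tool's x, y, z in rad, then the opening, from 0 (shut) to 1 (fully open). A call has 1 to 12 rows; each row shifts and turns the commanded pose from where the row before left it, along the tool's axes as they then stand; what a row does not reach is not made up. A row lasts 1/10 s, in which the tool goes at most 50 mm and 8.59 degrees, less where a joint would pass 70% of its speed; a pose out of reach is approached as far as the arm can. A call is refused whole if a number of a shift passes 5 or a number of a turn 0.15, either way. A call with a gripper value outside its range is refused whole. The fingers move at their own pace and stop on an object; the grip force is fixed at half the most. Time passes only in rows, so rows that do not move let the fingers close. It gives the time, the measured TCP pose, the force and the opening at its end, in the units of the state.
- readout.get_state(): the state, without advancing time (a new reading comes with each control period).
- optics.read_camera(name): name is "side" or "top" or "wrist"; returns a dict with "image" (400x640x3 uint8, blue, green, red), "camera_matrix" (3x3 intrinsics, pixels), "extrinsics" (4x4, takes a point from world to camera coordinates). Camera axes: x right, y down, z forward; pixel columns grow to the right and rows downward; lengths in m; the calibration is good to about 2 mm. A picture is of the moment at which its call begins. There is no depth.
- workorder.hand_in(): hands the job in, once; it reports no verdict.
Trained networks look in a picture, given as the dict that the camera call returned (one of the last four; its "shot" number tells which), for a name from the list of things; names that differ only in an ending like _2 or _b are one class to them, and where a whole thing is asked for, a point or a joint stands for the part that bears it (a point fixed in the world has none). Each returns a list of dicts, best first, with "score" (0 to 1); they miss things now and then, are a little off and sometimes report something else, mostly with a low value. They report only what shows in the picture. A call takes as long as a camera call.
- nets.find_in(picture, name): "position" ([x, y, z] in m, in world coordinates, good to about 4 mm: the middle of the surface that is visible of it).
- nets.outline_of(picture, name): "mask" (400x640 bool, what is visible of it).
The state is a dict: "time": time; "joints": joint angles; "joint_vel": joint speeds; "joint_efforts": joint torques, N m; "position": TCP position; "eef_rot": TCP orientation; "contact_force": force on the tool from outside, world axes, zero at the start; "ft_torque": the same for the moment, N m; "opening": opening from 0.0 (shut) to 1.0 (fully open).
Only numpy, scipy, OpenCV 4.12 (cv2) and the standard library are available. Lean on these libraries where they do the work, as an engineer would, in place of code of your own. Each camera call takes 0.05 s, during which the arm holds its last target.

TASK

On the dark steel jig plate the long square tube lies askew with one end by the round post. Keeping it flat on the plate and that end at the post, pivot it about the post until its free end comes up to the stop block and it lies in line, then let go and leave it there. Do not disturb the short offcut of the same tube that lies on the plate.

Things in the scene. Friction and masses are not known exactly. Their poses are not given: they have to be found in the camera images.
- tube (a point): long square steel tube, 260 mm, section 25 x 25 mm, 0.25 to 0.5 kg, loose, flat on the jig plate. Point: middle of its top face, 25 mm above the plate. x along it from the post end to the free end; y level, away from the post; z up. Its -y side is at the post (gap under 6 mm), 22 to 38 mm from its end. To come into line it turns 24 to 40 degrees anticlockwise seen from above, free end towards +y.
- post (a point): fixed round steel post, 30 mm across, 45 mm tall, on the fixed dark jig plate. Point: its axis at the plate's top face (10 mm above the bench). x level, along the line in which the tube must finally lie, towards the stop block; y level, towards the side where the tube and the stop block lie; z up. The plate reaches from -80 to 300 mm in this x and -205 to 135 mm in this y.
- stop (a point): fixed steel stop block on the plate, 40 mm (x) by 30 mm (y), 30 mm tall; axes as the post's. Point: foot of the middle of the block's face that the tube comes up to, at the plate's top face; the block lies to +y of it. It is 200 mm in x and 40 mm in y from the post's axis, so a tube touching both post and block is in line.
- offcut: short offcut, 110 mm, of the same 25 x 25 mm square tube, loose on the plate on the post's +y side: beyond the tube's final place and short of the stop block. To be left alone. Origin: centre of its underside; x along its length, z up.

How it is judged:
By the outcome, as a careful person would: the job done as asked, in the order asked, and still so for the second after the job is handed in, with the robot touching nothing.
It also fails if it takes over 29 s, if anything falls off the work surface, if the arm or the gripper's body presses on something with over 40 N, if the wrist force passes 120 N, or if a joint passes its speed limit or range.

## Working session

There is one attempt and no reset: what is moved stays moved. The work goes in short steps, Python scripts to look and compute and a shell command to move; the robot and the scene stay as the last step left them, time stands still between calls to the robot, and variables do not carry over. Pictures are saved under pics/ and viewed, and the job is handed in when it is done.

```bash
ls; mkdir -p pics; python3 - <<'E'
from cell import readout, optics, workorder, nets, arm
import cv2, numpy as np
s=readout.get_state()
print({k:np.round(v,3).tolist() for k,v in s.items()}); print(arm.tip_extent)
for c in ["top","side"]:
    p=optics.read_camera(c); cv2.imwrite(f"pics/{c}0.png",p["image"])
    print(c, np.round(p["extrinsics"],3).tolist(), np.round(p["camera_matrix"],1).tolist())
    for n in ["tube","post","stop","offcut"]:
        for r in nets.find_in(p,n)[:3]: print(c,n,np.round(r["position"],4),round(r["score"],2))
print(readout.get_state()["time"])
E
```

```text
pics
{'time': 0.0, 'joints': [-69.208, 15.17, 91.979, 0.0, 72.978, -2.115], 'joint_vel': [0.007, 0.103, -0.028, 0.022, 0.083, -0.053], 'joint_efforts': [-0.001, -51.511, -36.732, -0.0, 0.013, -0.0], 'position': [0.263, -0.621, 0.403], 'eef_rot': [[-0.921, -0.001, 0.389], [-0.389, 0.002, -0.921], [-0.0, -1.0, -0.002]], 'contact_force': [-0.393, -0.288, -0.54], 'ft_torque': [0.017, 0.017, -0.028], 'opening': 0.999}
0.1734
top [[0.011, -1.0, -0.02, 0.031], [-0.985, -0.007, -0.172, 0.655], [0.172, 0.021, -0.985, 0.621], [0.0, 0.0, 0.0, 1.0]] [[467.8, 0.0, 317.6], [0.0, 467.8, 209.4], [0.0, 0.0, 1.0]]
top tube [0.5753 0.0743 0.0345] 0.57
top post [0.5617 0.0581 0.008 ] 0.91
top stop [0.5583 0.0569 0.012 ] 0.74
top offcut [0.7138 0.1679 0.0342] 0.74
side [[-0.784, -0.621, 0.016, 0.533], [-0.452, 0.553, -0.699, 0.331], [0.426, -0.555, -0.714, 0.526], [0.0, 0.0, 0.0, 1.0]] [[461.2, 0.0, 320.2], [0.0, 461.2, 194.5], [0.0, 0.0, 1.0]]
side tube [0.5686 0.0817 0.0344] 0.72
side post [0.5447 0.1012 0.0114] 0.67
side stop [0.5392 0.1008 0.0091] 0.84
side offcut [0.7082 0.177  0.0405] 0.78
0.5
```

View pics/top0.png

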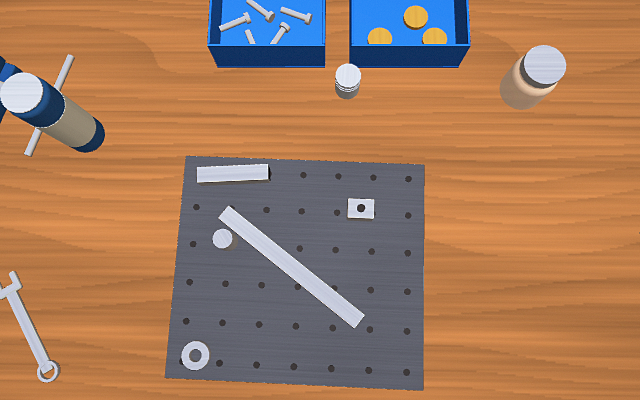

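View pics/side0.png

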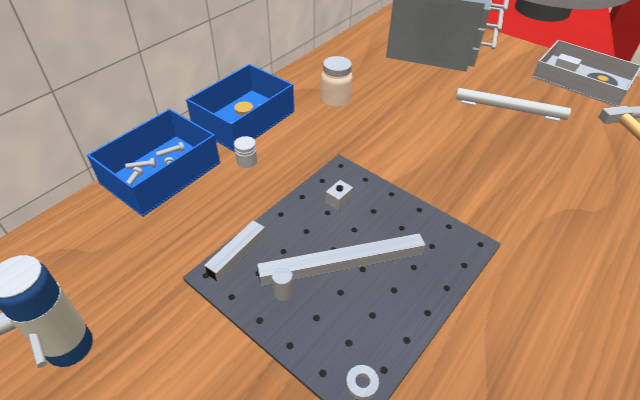

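```bash
cat > h.py <<'E'
from cell import readout, optics, workorder, nets, arm
import cv2, numpy as np
def back(p,uv,z):
    K=p["camera_matrix"];T=p["extrinsics"];R=T[:3,:3];t=T[:3,3]
    uv=np.atleast_2d(uv).astype(float)
    d=np.c_[(uv[:,0]-K[0,2])/K[0,0],(uv[:,1]-K[1,2])/K[1,1],np.ones(len(uv))]@R
    o=-R.T@t
    return o+d*((z-o[2])/d[:,2])[:,None]
def proj(p,X):
    X=np.atleast_2d(X);c=X@p["extrinsics"][:3,:3].T+p["extrinsics"][:3,3]
    u=c@p["camera_matrix"].T;return u[:,:2]/u[:,2:]
def bright(p,seed,lo=165):
    g=p["image"].min(2); m=(g>lo).astype(np.uint8)
    n,l,st,ce=cv2.connectedComponentsWithStats(m,connectivity=4)
    k=l[seed[1],seed[0]]; return (l==k)&(k>0)
E
python3 - <<'E'
from h import *
p=optics.read_camera("top"); np.savez("top1.npz",**{k:p[k] for k in("image","camera_matrix","extrinsics")})
im=p["image"]
print([im[v,u].tolist() for u,v in [(222,238),(290,265),(353,214),(232,173),(300,225)]])
for n,s,z in [("post",(222,238),.055),("tube",(290,265),.035),("stop",(353,214),.040),("offcut",(232,173),.035)]:
    m=bright(p,s); v,u=np.nonzero(m)
    W=back(p,np.c_[u,v],z)[:,:2].astype(np.float32)
    r=cv2.minAreaRect(W*1000); print(n,m.sum(),np.round(r[0],1),np.round(r[1],1),round(r[2],1)); print(np.round(cv2.boxPoints(r),1).tolist())
E
```

```text
[[223, 206, 202], [219, 201, 198], [225, 210, 206], [223, 208, 203], [112, 99, 97]]
post 297 [612.1 174.5] [26.4 26.1] 2.5
[[598.4000244140625, 187.0], [599.5, 160.89999389648438], [625.9000244140625, 162.0], [624.7000122070312, 188.10000610351562]]
tube 2915 [575.4  77.6] [258.6  24.2] 52.1
[[486.3999938964844, -17.100000381469727], [505.5, -31.899999618530273], [664.2999877929688, 172.3000030517578], [645.2000122070312, 187.10000610351562]]
stop 441 [660.3 -26.6] [37.9 28.8] 87.9
[[645.2000122070312, -45.0], [674.0, -46.099998474121094], [675.4000244140625, -8.199999809265137], [646.5999755859375, -7.099999904632568]]
offcut 1089 [714.5 168.3] [ 24.1 107.4] 3.0
[[699.5999755859375, 221.3000030517578], [705.2000122070312, 114.0], [729.2999877929688, 115.30000305175781], [723.7000122070312, 222.5]]
```

```bash
python3 - <<'E'
import cv2
a=cv2.imread('pics/side0.png'); cv2.imwrite('pics/side0z.png',cv2.resize(a[140:340,180:450],None,fx=2.9,fy=2.9))
E
```

```text
(no output)
```

View pics/side0z.png

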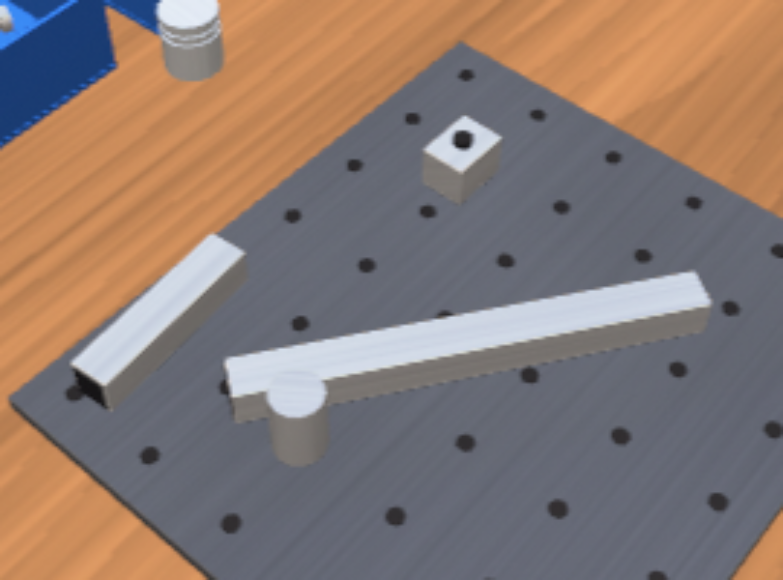

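```bash
cat > plan.py <<'E'
from h import *
import sys
from scipy.spatial.transform import Rotation as Rr
def plan(x,y,z,ang,n,op=0):
    s=readout.get_state(); R=np.array(s["eef_rot"]);p=np.array(s["position"])
    a=np.radians(ang); zz=np.array([np.cos(a),np.sin(a),0]); yy=np.array([0,0,-1.]); G=np.c_[np.cross(yy,zz),yy,zz]
    rv=Rr.from_matrix(R.T@G).as_rotvec(); D=(np.array([x,y,z])-p)/n
    rows=[]
    for i in range(n):
        rows.append([round(v,2) for v in (R.T@D*100)]+[round(v,3) for v in rv/n]+[op]); R=R@Rr.from_rotvec(rv/n).as_matrix()
    print("t",s["time"],"pos",np.round(p,4),"zang",round(float(np.degrees(np.arctan2(np.array(s["eef_rot"])[1,2],np.array(s["eef_rot"])[0,2]))),2),"F",np.round(s["contact_force"],1))
    print(str(rows).replace(" ",""))
if __name__=="__main__":
    a=[float(v) for v in sys.argv[1:]]; plan(*a[:4],int(a[4]))
E
python3 plan.py 0.5 0.052 0.38 -127.9 17
```

```text
t 0.55 pos [ 0.2627 -0.6218  0.4047] zang -67.09 F [-0.7 -0.5  0.6]
[[np.float64(-2.83),np.float64(0.15),np.float64(-3.11),np.float64(-0.0),np.float64(0.062),np.float64(0.0),0],[np.float64(-2.63),np.float64(0.15),np.float64(-3.28),np.float64(-0.0),np.float64(0.062),np.float64(0.0),0],[np.float64(-2.42),np.float64(0.15),np.float64(-3.44),np.float64(-0.0),np.float64(0.062),np.float64(0.0),0],[np.float64(-2.2),np.float64(0.15),np.float64(-3.58),np.float64(-0.0),np.float64(0.062),np.float64(0.0),0],[np.float64(-1.97),np.float64(0.15),np.float64(-3.71),np.float64(-0.0),np.float64(0.062),np.float64(0.0),0],[np.float64(-1.74),np.float64(0.15),np.float64(-3.83),np.float64(-0.0),np.float64(0.062),np.float64(0.0),0],[np.float64(-1.5),np.float64(0.15),np.float64(-3.93),np.float64(-0.0),np.float64(0.062),np.float64(0.0),0],[np.float64(-1.25),np.float64(0.15),np.float64(-4.01),np.float64(-0.0),np.float64(0.062),np.float64(0.0),0],[np.float64(-0.99),np.float64(0.15),np.float64(-4.08),np.float64(-0.0),np.float64(0.062),np.float64(0.0),0],[np.float64(-0.74),np.float64(0.15),np.float64(-4.14),np.float64(-0.0),np.float64(0.062),np.float64(0.0),0],[np.float64(-0.48),np.float64(0.15),np.float64(-4.17),np.float64(-0.0),np.float64(0.062),np.float64(0.0),0],[np.float64(-0.22),np.float64(0.15),np.float64(-4.2),np.float64(-0.0),np.float64(0.062),np.float64(0.0),0],[np.float64(0.05),np.float64(0.15),np.float64(-4.2),np.float64(-0.0),np.float64(0.062),np.float64(0.0),0],[np.float64(0.31),np.float64(0.15),np.float64(-4.19),np.float64(-0.0),np.float64(0.062),np.float64(0.0),0],[np.float64(0.57),np.float64(0.15),np.float64(-4.16),np.float64(-0.0),np.float64(0.062),np.float64(0.0),0],[np.float64(0.83),np.float64(0.15),np.float64(-4.12),np.float64(-0.0),np.float64(0.062),np.float64(0.0),0],[np.float64(1.08),np.float64(0.15),np.float64(-4.06),np.float64(-0.0),np.float64(0.062),np.float64(0.0),0]]
```

```bash
sed -i 's/\[round(v,2)/[round(float(v),2)/; s/\[round(v,3)/[round(float(v),3)/' plan.py
python3 -m crank '[[[-2.8,0.15,-3.1,0,0.062,0,0],[-2.6,0.15,-3.3,0,0.062,0,0],[-2.4,0.15,-3.4,0,0.062,0,0],[-2.2,0.15,-3.6,0,0.062,0,0],[-2.0,0.15,-3.7,0,0.062,0,0],[-1.7,0.15,-3.8,0,0.062,0,0],[-1.5,0.15,-3.9,0,0.062,0,0],[-1.2,0.15,-4.0,0,0.062,0,0],[-1.0,0.15,-4.1,0,0.062,0,0],[-0.7,0.15,-4.1,0,0.062,0,0],[-0.5,0.15,-4.2,0,0.062,0,0],[-0.2,0.15,-4.2,0,0.062,0,0]]]'
python3 plan.py 0.5 0.052 0.26 -127.9 6
```

```text
time: 1.75
position: [0.4278, -0.145, 0.3871]
eef_rot: [[-0.94, 0.001, -0.34], [0.34, -0.0, -0.94], [-0.001, -1.0, -0.0]]
contact_force: [1.2, -0.5, 0.5]
opening: -0.0
t 1.75 pos [ 0.4278 -0.145   0.3871] zang -109.89 F [ 1.2 -0.5  0.5]
[[-0.01,2.12,-3.5,0.0,0.052,-0.0,0],[0.17,2.12,-3.49,0.0,0.052,-0.0,0],[0.35,2.12,-3.48,0.0,0.052,-0.0,0],[0.53,2.12,-3.46,0.0,0.052,-0.0,0],[0.71,2.12,-3.42,0.0,0.052,-0.0,0],[0.89,2.12,-3.38,0.0,0.052,-0.0,0]]
```

```bash

python3 -m crank '[[[0,2.1,-3.5,0,0.052,0,0],[0.2,2.1,-3.5,0,0.052,0,0],[0.35,2.1,-3.5,0,0.052,0,0],[0.5,2.1,-3.5,0,0.052,0,0],[0.7,2.1,-3.4,0,0.052,0,0],[0.9,2.1,-3.4,0,0.052,0,0],[0,0,0,0,0,0,0],[0,0,0,0,0,0,0]]]'
python3 plan.py 0.5 0.052 0.191 -127.9 3
python3 - <<'E'
from h import *
for c in ["top","side"]:
    p=optics.read_camera(c); cv2.imwrite(f"pics/{c}1.png",p["image"])
E
```

```text
time: 2.55
position: [0.4991, 0.0518, 0.2602]
eef_rot: [[-0.794, -0.002, -0.608], [0.608, -0.0, -0.794], [0.001, -1.0, 0.001]]
contact_force: [-0.8, -1.2, 0.3]
opening: 0.0
t 2.55 pos [0.4991 0.0518 0.2602] zang -127.44 F [-0.8 -1.2  0.3]
[[-0.02,2.31,-0.03,-0.0,0.003,0.0,0],[-0.02,2.31,-0.02,-0.0,0.003,0.0,0],[-0.02,2.31,-0.02,-0.0,0.003,0.0,0]]
```

View pics/side1.png

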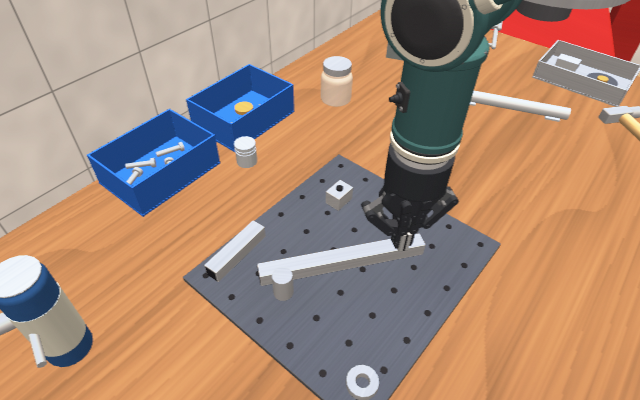

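View pics/top1.png

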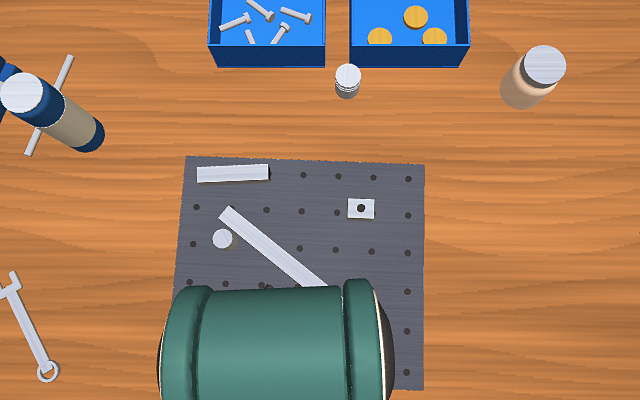

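```bash

python3 -m crank '[[[0,2.3,0,0,0,0,0],[0,2.3,0,0,0.008,0,0],[0,2.3,0,0,0,0,0],[0,0,0,0,0,0,0]]]'
python3 - <<'E'
from h import *
s=readout.get_state();print(s["position"])
p=optics.read_camera("side"); print(proj(p,np.array(s["position"])-[0,0,.1734]))
cv2.imwrite("pics/side2.png",cv2.resize(p["image"][150:330,230:500],None,fx=2.9,fy=2.9))
E
```

```text
time: 3.05
position: [0.4977, 0.0499, 0.19]
eef_rot: [[-0.786, -0.004, -0.618], [0.618, -0.0, -0.786], [0.003, -1.0, 0.003]]
contact_force: [-0.3, 0.6, -0.8]
opening: -0.002
[0.49766635 0.04990213 0.18995864]
[[394.35446464 275.0833148 ]]
```

View pics/side2.png

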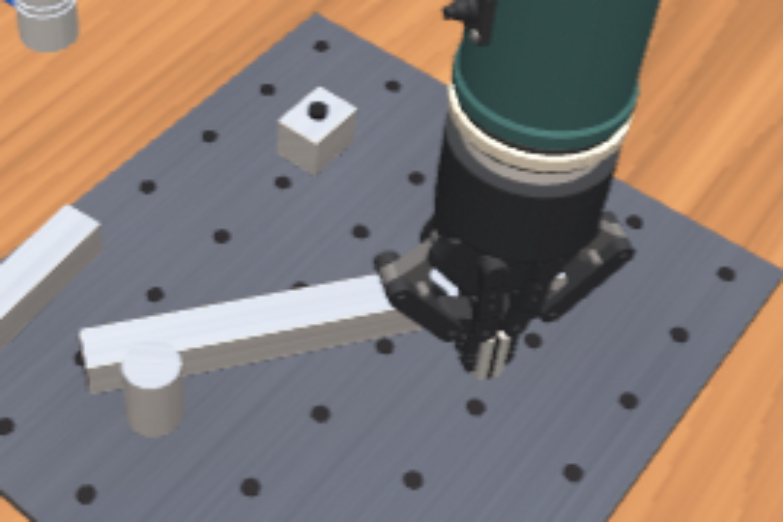

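```bash

python3 -m crank '[[[-1,0,0,0,0,0,0],[-1,0,0,0,0,0,0],[-0.5,0,-0.02,0,-0.03,0,0],[-0.5,0,-0.02,0,-0.03,0,0],[-0.5,0,-0.02,0,-0.03,0,0],[-0.5,0,-0.02,0,-0.03,0,0],[-0.5,0,-0.02,0,-0.03,0,0],[-0.5,0,-0.02,0,-0.03,0,0],[-0.5,0,-0.02,0,-0.03,0,0],[-0.5,0,-0.02,0,-0.03,0,0]]]'
cat > look.py <<'E'
from h import *
import sys
s=readout.get_state(); p0=np.array(s["position"]); a=np.degrees(np.arctan2(s["eef_rot"][1][2],s["eef_rot"][0][2]))
P=np.array([.6121,.1745]); u=np.array([np.cos(np.radians(a)),np.sin(np.radians(a))]); n=np.array([-u[1],u[0]])
print("t",s["time"],"pos",p0.round(4),"zang",round(a,2),"s",((p0[:2]-P)@u).round(4),"n",((p0[:2]-P)@n).round(4),"F",np.round(s["contact_force"],1))
k=sys.argv[1]
p=optics.read_camera("side"); cv2.imwrite(f"pics/side{k}.png",cv2.resize(p["image"][150:330,230:500],None,fx=2.9,fy=2.9))
p=optics.read_camera("top"); cv2.imwrite(f"pics/top{k}.png",cv2.resize(p["image"][140:400,160:440],None,fx=2.3,fy=2.3))
E
python3 look.py 3
```

```text
time: 4.1
position: [0.5507, 0.0184, 0.1931]
eef_rot: [[-0.912, 0.001, -0.411], [0.411, -0.0, -0.912], [-0.001, -1.0, -0.0]]
contact_force: [-2.0, 0.2, 0.4]
opening: 0.001
t 4.1 pos [0.5507 0.0184 0.1931] zang -114.26 s 0.1675 n 0.0082 F [-2.   0.2  0.4]
```

View pics/side3.png

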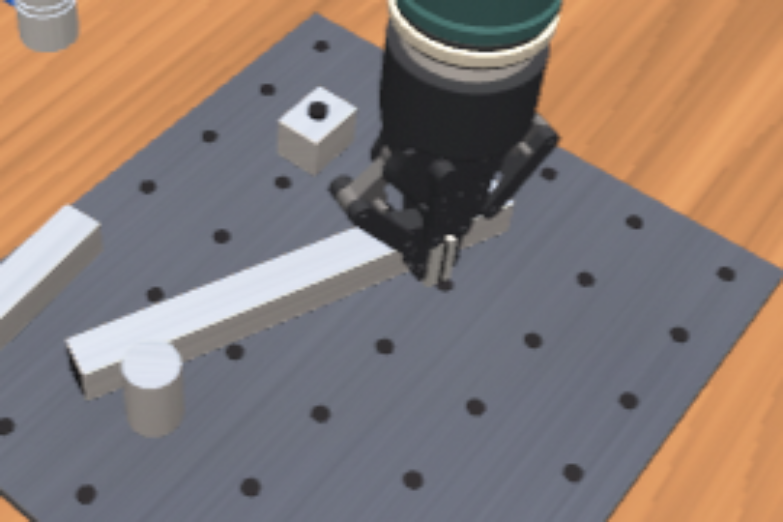

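View pics/top3.png

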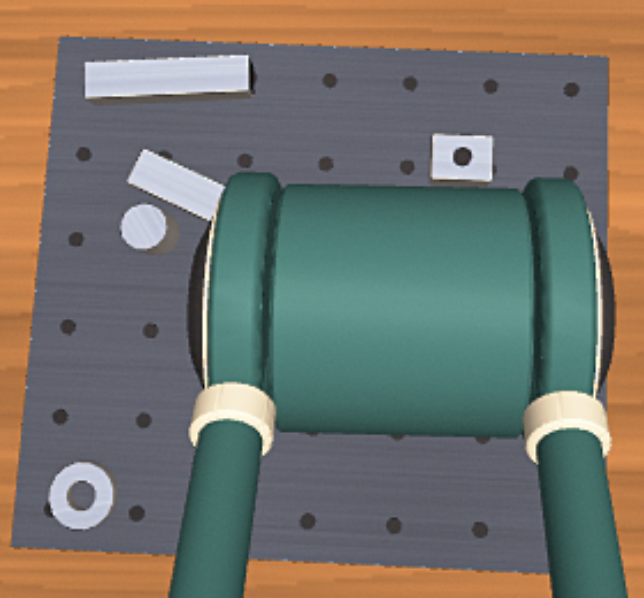

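```bash

python3 -m crank '[[[-0.5,0,-0.02,0,-0.03,0,0],[-0.5,0,-0.02,0,-0.03,0,0],[-0.5,0,-0.02,0,-0.03,0,0],[-0.5,0,-0.02,0,-0.03,0,0],[-0.5,0,-0.02,0,-0.03,0,0],[-0.5,0,-0.02,0,-0.03,0,0],[-0.5,0,-0.02,0,-0.03,0,0],[-0.5,0,-0.02,0,-0.03,0,0],[-0.5,0,-0.02,0,-0.03,0,0]]]'
python3 look.py 4
```

```text
time: 5.1
position: [0.5934, 0.0069, 0.1925]
eef_rot: [[-0.988, -0.0, -0.153], [0.153, -0.0, -0.988], [-0.0, -1.0, 0.0]]
contact_force: [-1.8, -0.5, 1.8]
opening: -0.005
t 5.1 pos [0.5934 0.0069 0.1925] zang -98.82 s 0.1685 n 0.0073 F [-1.8 -0.5  1.8]
```

View pics/side4.png

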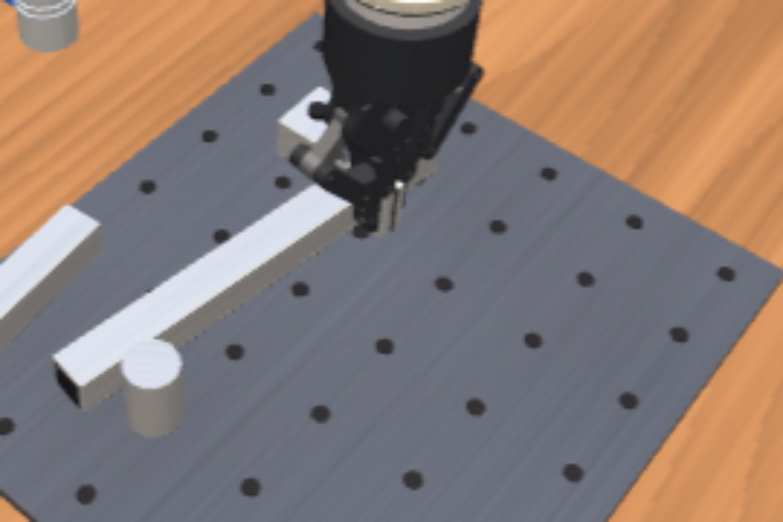

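View pics/top4.png

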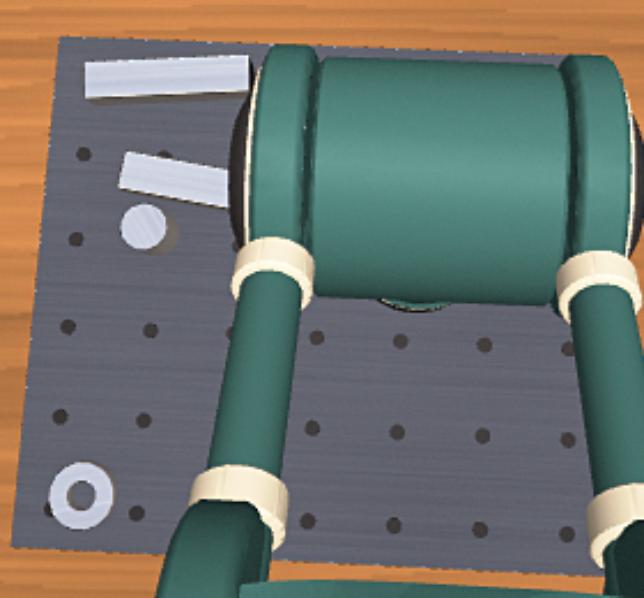

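```bash

python3 -m crank '[[[-0.4,0,-0.02,0,-0.03,0,0],[-0.4,0,-0.02,0,-0.03,0,0],[-0.4,0,-0.02,0,-0.03,0,0],[-0.2,0,0,0,-0.03,0,0],[0,0,0,0,0,0,0]]]'
python3 look.py 5
```

```text
time: 5.7
position: [0.6074, 0.0061, 0.1922]
eef_rot: [[-0.999, 0.001, -0.035], [0.035, -0.0, -0.999], [-0.001, -1.0, 0.0]]
contact_force: [-0.4, -0.2, 0.9]
opening: 0.001
t 5.7 pos [0.6074 0.0061 0.1922] zang -92.03 s 0.1684 n 0.0013 F [-0.4 -0.2  0.9]
```

View pics/side5.png

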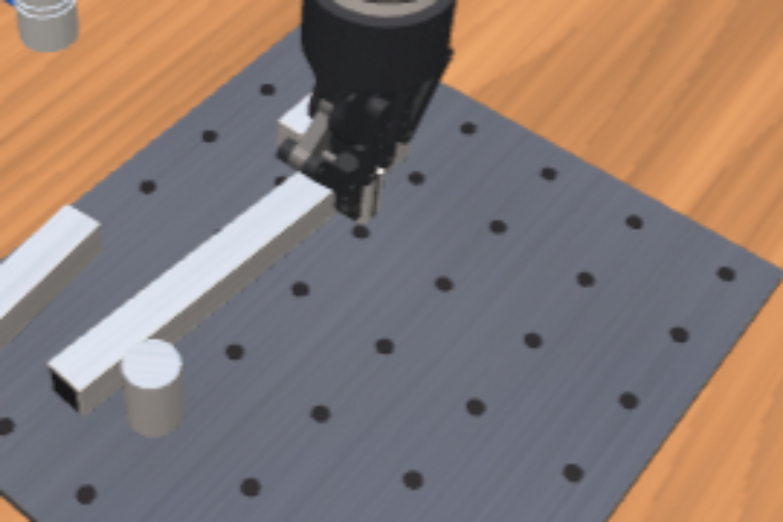

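View pics/top5.png

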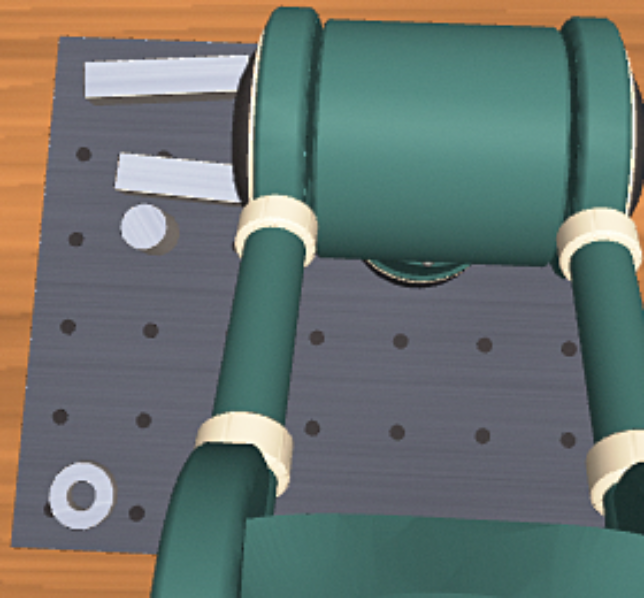

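```bash

python3 -m crank '[[[-0.2,0,0,0,0,0,0],[-0.2,0,0,0,0,0,0],[0,0,0,0,0,0,0]]]'
python3 -m crank '[[[-0.1,0,0,0,0,0,0],[0,0,0,0,0,0,0]]]'
```

```text
time: 6.1
position: [0.6111, 0.0062, 0.1917]
eef_rot: [[-0.999, -0.0, -0.035], [0.035, -0.0, -0.999], [0.0, -1.0, 0.0]]
contact_force: [-2.1, -0.7, 0.5]
opening: 0.001
time: 6.3
position: [0.6115, 0.0062, 0.1915]
eef_rot: [[-0.999, -0.002, -0.034], [0.034, -0.0, -0.999], [0.002, -1.0, 0.0]]
contact_force: [-4.8, -0.6, 4.2]
opening: -0.003
```

```bash

python3 -m crank '[[[-0.1,0,0,0,0,0,0],[0,0,0,0,0,0,0]]]' | grep -E "pos|force"
python3 -m crank '[[[-0.1,0,0,0,0,0,0],[0,0,0,0,0,0,0]]]'| grep -E "pos|force"
python3 look.py 6
```

```text
position: [0.6119, 0.0062, 0.1914]
contact_force: [-8.1, -0.1, 5.8]
position: [0.6123, 0.0062, 0.1912]
contact_force: [-9.3, -0.8, 7.2]
t 6.7 pos [0.6123 0.0062 0.1912] zang -91.96 s 0.1682 n 0.006 F [-9.3 -0.8  7.2]
```

View pics/side6.png

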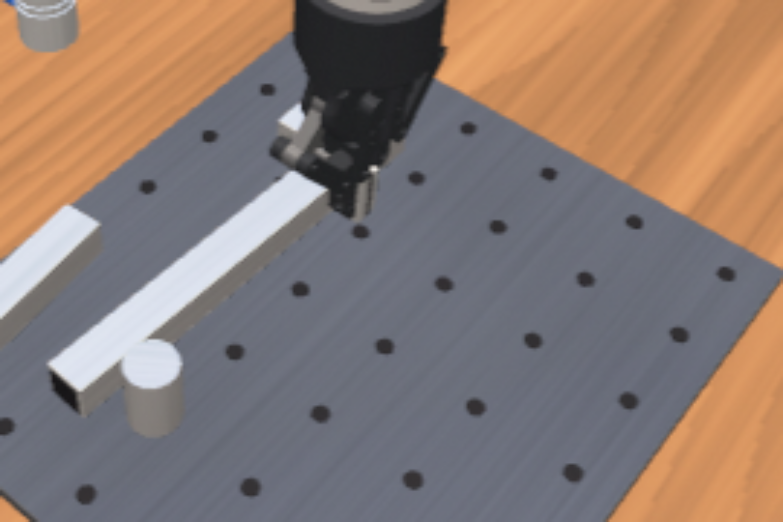

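```bash

python3 -m crank '[[[0.5,0,0,0,0,0,0],[2,0,0,0,0,0,0],[4,-2,0,0,0,0,0],[4,-4,0,0,0,0,0],[4,-4,0,0,0,0,0],[4,-2,0,0,0,0,0],[0,0,0,0,0,0,0]]]'
python3 - <<'E'
from h import *
p=optics.read_camera("top"); cv2.imwrite("pics/top7.png",cv2.resize(p["image"][140:400,160:440],None,fx=2.3,fy=2.3))
q=optics.read_camera("side"); cv2.imwrite("pics/side7.png",cv2.resize(q["image"][150:330,230:500],None,fx=2.9,fy=2.9))
E
```

```text
time: 7.5
position: [0.4364, 0.0124, 0.3055]
eef_rot: [[-0.999, 0.007, -0.034], [0.034, 0.0, -0.999], [-0.007, -1.0, -0.0]]
contact_force: [1.0, -0.5, 0.5]
opening: 0.006
```

View pics/top7.png

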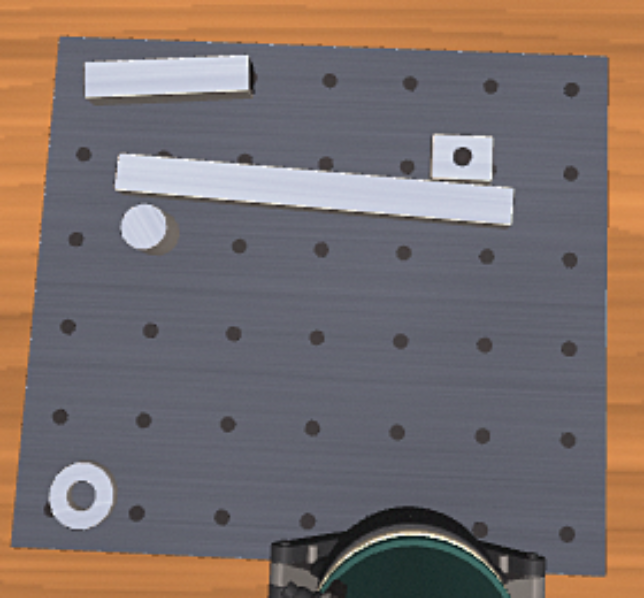

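View pics/side7.png

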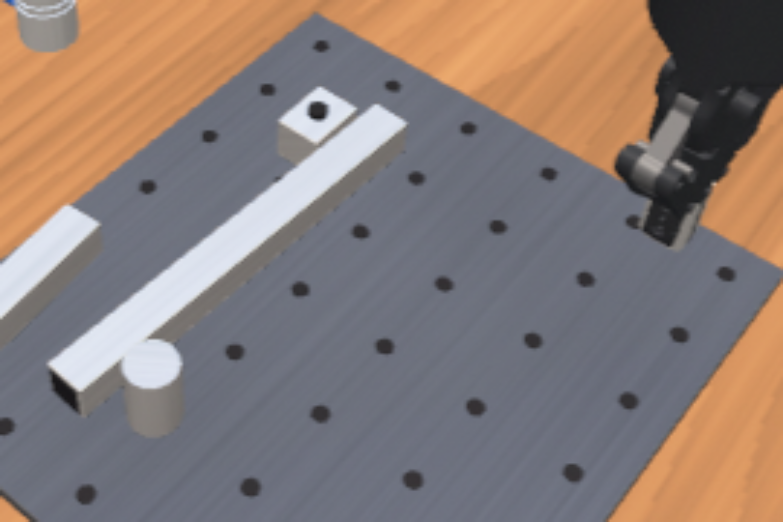

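```bash
cat > meas.py <<'E'
from h import *
p=optics.read_camera("top")
P=np.array([612.1,174.5]); S=np.array([645.9,-26.1]); v=S-P
a=np.arctan2(v[1],v[0])-np.arctan2(40,200); ex=np.array([np.cos(a),np.sin(a)]); ey=np.array([-ex[1],ex[0]]); print("line",np.degrees(a).round(2))
for n,s,z in [("post",(222,238),.055),("tube",(290,225),.035),("stop",(353,214),.040),("offcut",(232,173),.035)]:
    m=bright(p,s); vv,u=np.nonzero(m); W=back(p,np.c_[u,vv],z)[:,:2].astype(np.float32)*1000
    r=cv2.minAreaRect(W); b=cv2.boxPoints(r)-P
    print(n,m.sum(),np.round(r[0],1),np.round(r[1],1),round(r[2],2),"corners post frame",np.round(np.c_[b@ex,b@ey],1).tolist())
print(readout.get_state()["time"])
E
python3 meas.py
```

```text
line -91.75
post 297 [612.1 174.5] [26.4 26.1] 2.46 corners post frame [[-12.1, -14.1], [14.0, -12.2], [12.1, 14.1], [-14.0, 12.2]]
tube 2769 [639.9  69.6] [258.8  24.2] 85.35 corners post frame [[232.7, 12.3], [233.9, 36.5], [-24.6, 49.6], [-25.8, 25.4]]
stop 442 [660.3 -26.6] [37.9 28.8] 87.85 corners post frame [[218.4, 39.8], [218.6, 68.6], [180.7, 68.9], [180.5, 40.0]]
offcut 1089 [714.5 168.3] [ 24.1 107.4] 2.99 corners post frame [[-49.4, 86.1], [57.6, 94.9], [55.6, 118.9], [-51.4, 110.0]]
7.65
```

```bash
python3 plan.py 0.575 -0.03 0.191 -91.75 6
```

```text
t 7.65 pos [0.4392 0.0122 0.3029] zang -91.96 F [-0.2 -0.3  0.4]
[[-2.28,1.87,0.63,0.0,-0.001,-0.001,0],[-2.28,1.87,0.63,0.0,-0.001,-0.001,0],[-2.28,1.87,0.63,0.0,-0.001,-0.001,0],[-2.28,1.87,0.63,0.0,-0.001,-0.001,0],[-2.28,1.87,0.63,0.0,-0.001,-0.001,0],[-2.28,1.87,0.63,0.0,-0.001,-0.001,0]]
```

```bash
python3 -m crank '[[[-2.3,1.87,0.63,0,0,0,0],[-2.3,1.87,0.63,0,0,0,0],[-2.3,1.87,0.63,0,0,0,0],[-2.3,1.87,0.63,0,0,0,0],[-2.3,1.87,0.63,0,0,0,0],[-2.2,1.87,0.63,0,-0.004,0,0],[0,0,0,0,0,0,0],[0,0,0,0,0,0,0]]]'
python3 look.py 8
```

```text
time: 8.45
position: [0.5743, -0.0304, 0.1878]
eef_rot: [[-1.0, -0.004, -0.031], [0.031, 0.0, -1.0], [0.004, -1.0, -0.0]]
contact_force: [-0.6, 0.8, -0.8]
opening: -0.002
t 8.45 pos [ 0.5743 -0.0304  0.1878] zang -91.76 s 0.206 n -0.0315 F [-0.6  0.8 -0.8]
```

```bash
python3 -m crank '[[[-1,-0.2,0,0,0,0,0],[-1,0,0,0,0,0,0],[-1,0,0,0,0,0,0],[-0.2,0,0,0,0,0,0],[0,0,0,0,0,0,0]]]'| grep -E "pos|force"
python3 -m crank '[[[-0.2,0,0,0,0,0,0],[0,0,0,0,0,0,0]]]'| grep -E "pos|force"
python3 -m crank '[[[-0.2,0,0,0,0,0,0],[0,0,0,0,0,0,0]]]'| grep -E "pos|force"
```

```text
position: [0.6067, -0.0312, 0.1926]
contact_force: [0.3, -0.0, -0.1]
position: [0.608, -0.0313, 0.1921]
contact_force: [-0.8, -0.0, 0.2]
position: [0.6089, -0.0314, 0.1918]
contact_force: [-5.3, 0.3, 3.4]
```

```bash
python3 -m crank '[[[-0.2,0,0,0,0,0,0],[0,0,0,0,0,0,0]]]'| grep -E "pos|force"
python3 -m crank '[[[-0.2,0,0,0,0,0,0],[0,0,0,0,0,0,0]]]'| grep -E "pos|force"
python3 look.py 9
```

```text
position: [0.6099, -0.0316, 0.1915]
contact_force: [-8.9, -1.8, 6.0]
position: [0.6111, -0.032, 0.1912]
contact_force: [-12.2, -2.5, 7.9]
t 9.85 pos [ 0.6111 -0.032   0.1912] zang -91.71 s 0.2064 n 0.0051 F [-12.2  -2.5   7.9]
```

View pics/side9.png

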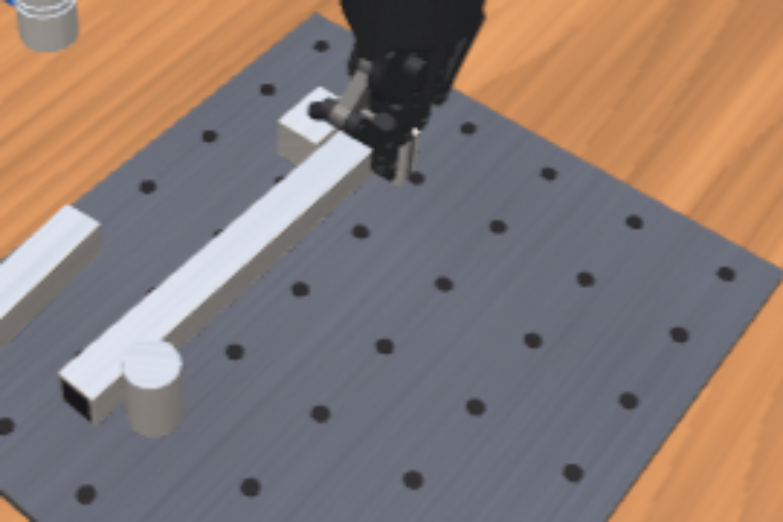

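View pics/top9.png

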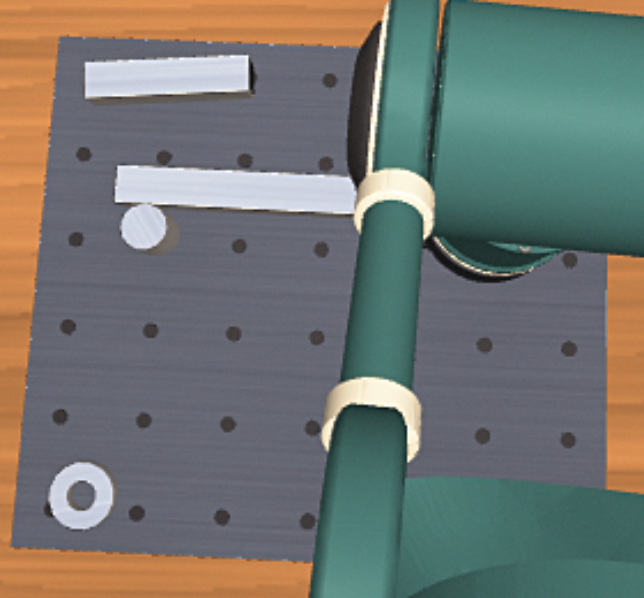

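Working: the post end now lies by the post. The gripper's linkage overlaps the stop in side view, so I'll watch for contact there. One more small push, then I'll measure.

```bash
python3 -m crank '[[[-0.15,0,0,0,0,0,0],[0,0,0,0,0,0,0]]]'| grep -E "pos|force"
python3 -m crank '[[[-0.15,0,0,0,0,0,0],[0,0,0,0,0,0,0]]]'| grep -E "pos|force"
python3 - <<'E'
from h import *
p=optics.read_camera("top")
P=np.array([612.1,174.5]);a=np.radians(-91.75);ex=np.array([np.cos(a),np.sin(a)]); ey=np.array([-ex[1],ex[0]])
m=bright(p,(240,221)); v,u=np.nonzero(m);k=u<305; W=back(p,np.c_[u,v][k],.035)[:,:2]*1000-P
f=np.c_[W@ex,W@ey]
for lo in range(-20,70,10):
    g=f[(f[:,0]>=lo)&(f[:,0]<lo+10)]; 
    if len(g): print(lo,g[:,1].min().round(1),g[:,1].max().round(1))
print(f[:,0].min())
E
```

```text
position: [0.6117, -0.0321, 0.1911]
contact_force: [-14.6, -3.9, 10.9]
position: [0.6123, -0.032, 0.1908]
contact_force: [-17.3, -3.0, 12.9]
-20 -10.1 39.6
-10 -11.6 39.9
0 -11.2 38.8
10 16.2 39.2
20 16.6 39.6
30 15.5 39.7
40 15.8 38.9
50 16.2 39.2
60 15.4 39.6
-24.86531265306899
```

```bash

python3 -m crank '[[[0.8,0,0,0,0,0,0],[2,0,0,0,0,0,0],[4,-2,0,0,0,0,0],[4,-4,0,0,0,0,0],[4,-4,0,0,0,0,0],[4,-2,0,0,0,0,0],[0,0,0,0,0,0,0]]]'| grep -E "pos|force"
cat > m2.py <<'E'
from h import *
p=optics.read_camera("top"); cv2.imwrite("pics/top10.png",cv2.resize(p["image"][140:400,160:440],None,fx=2.3,fy=2.3))
q=optics.read_camera("side"); cv2.imwrite("pics/side10.png",cv2.resize(q["image"][150:330,230:500],None,fx=2.9,fy=2.9))
P=np.array([612.1,174.5]);a=np.radians(-91.75);ex=np.array([np.cos(a),np.sin(a)]); ey=np.array([-ex[1],ex[0]])
m=bright(p,(270,221)); v,u=np.nonzero(m); W=back(p,np.c_[u,v],.035)[:,:2]*1000-P
f=np.c_[W@ex,W@ey]
for lo in range(-30,240,15):
    g=f[(f[:,0]>=lo)&(f[:,0]<lo+15)]; 
    if len(g): print(lo,g[:,1].min().round(1),g[:,1].max().round(1))
g=f[(f[:,0]>20)&(f[:,0]<175)&(f[:,1]>5)&(f[:,1]<60)]; print(g.mean(0),np.degrees(np.arctan(np.polyfit(g[:,0],g[:,1],1)[0])), f[:,0].min(),f[:,0].max())
m=bright(p,(232,173)); v,u=np.nonzero(m); print("offcut",cv2.minAreaRect((back(p,np.c_[u,v],.035)[:,:2]*1000).astype(np.float32)))
E
python3 m2.py
```

```text
position: [0.436, -0.026, 0.3059]
contact_force: [0.9, 0.7, -0.2]
-30 -5.9 39.4
-15 -11.6 39.9
0 -11.2 39.0
15 16.3 39.6
30 15.7 39.7
45 16.0 39.2
60 15.5 39.6
75 15.7 38.8
90 16.2 39.4
105 15.3 39.5
120 15.9 39.0
135 15.2 39.3
150 15.6 38.7
165 15.1 39.2
180 15.3 38.3
195 14.9 38.9
210 15.0 38.9
225 15.5 38.3
[97.86808147 27.43467307] -0.2295049842620442 -24.86531265306899 233.90416775923296
offcut ((714.4509887695312, 168.28858947753906), (24.07032585144043, 107.40505981445312), 2.99348783493042)
```

View pics/top10.png

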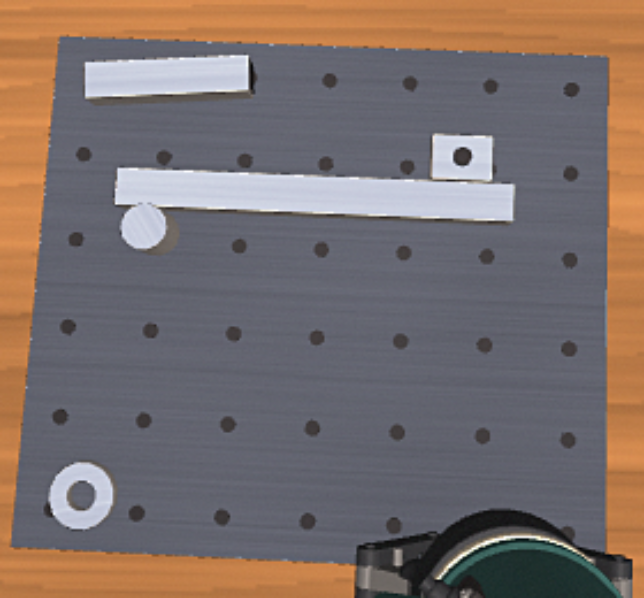

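View pics/side10.png

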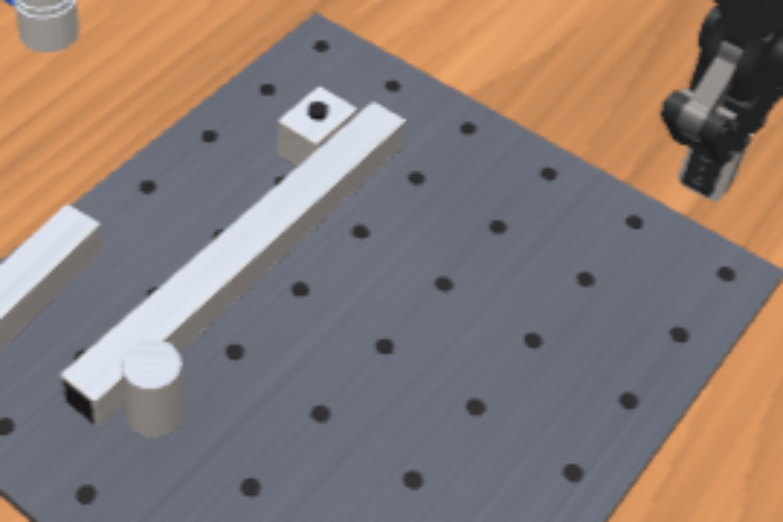

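```bash
python3 -c "
from cell import workorder,readout
print(readout.get_state()['time'],workorder.hand_in())"
```

```text
the job is handed in; nothing more can be done
11.2 None
```

I pivoted the tube about the post with the closed fingertips until its free end came up to the stop block. I then backed the arm away and handed the job in at 11.2 s.

- **Went wrong and mended:** the first push left the tube resting only on the near corner of the stop. Its post end had drifted about 10 mm off the post and it lay 2.9° out of line. A second light push (about 17 N) opposite the stop seated it. So the post end was briefly away from the post partway through.
- **Tube, last check (top camera):** it lies 0.2° from the in-line direction, with its centre line 27.4 mm from the post axis (27.5 mm is ideal). It looks up against both the post and the stop, to within about 1 mm, which is finer than the 2 mm camera calibration. Its end is about 25 mm past the post axis, against about 31 mm at the start, so it slid about 6 mm lengthwise.
- **Offcut:** it has not moved; its measured pose is the same as at the start.
- **Arm:** it is well clear, touching nothing.

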